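# Wedge an aluminium profile tight in a drilling jig

## Task

Clamp the aluminium profile offcut in the plywood drilling jig: lay it flat in the channel against the two fence pads, with one end against the end stop. Then set the orange wedge flat in the gap between the profile and the sloping rail, thin end first and its square face to the profile, and tap it in firmly on its thick end until it jams and holds the profile tight. Leave the marker, the tape roll and the bracket alone.

Things in the scene. Friction and masses are not known exactly. Their poses are not given: they have to be found in the camera images.
- jig: Drilling jig fixed to the bench: plywood base 105 x 225 x 12 mm with low steel bars 10 mm high on top (bar tops 22 mm over the bench). Origin: underside, below the home profile's centre; z up, y along the channel toward the end stop, x across it toward the fence. Base spans x -67.5 to 37.5, y -125 to 100 mm. Fence: two pads 35 mm long at y = +-52.5, faces at x = +10 mm, open between.
- end_stop (a point): Foot of the end stop's face, on the base top at jig x 0, y +80 mm. The stop is 34 mm wide and 10 mm high; the profile's end goes against it. Axes as the jig's.
- rail_face (a point): Top edge, at mid-length, of the sloping rail's face (jig x -26.5, y -28 mm). Rail about 100 mm long, 10 mm high, on the -x side of the channel, leaning 1 in 8 (0.124 rad). The gap between home profile and rail narrows toward +y: 23 mm at y = -78, 18 mm at y = -40, 10.5 mm at y = +20.
- profile_seat (a point): Point on the jig's base top (12 mm above the bench, at jig x 0, y 0) where the profile's origin lies when it is home against fence and stop; axes as the jig's.
- wedge_home (a point): Point on the base top (jig x -19, y -40 mm, 12 mm over the bench) where the wedge's origin lies when jammed beside the home profile, within 3 mm along y by how hard it was driven; axes as the jig's. The wedge's thick end then stands at jig y -100, 20 mm out past the profile's end, so closed fingertips can tap it toward +y.
- profile: Aluminium profile offcut, 20 x 160 x 20 mm, 0.08 kg, loose on the bench. Origin: centre of its underside; y along its length, z up. Either end may go first.
- wedge: Orange wedge, 120 long, 34 mm high, 0.12 kg, loose, standing on its underside. Origin: underside, mid-length, mid-thickness there (18 mm). y points to the thin end (10.5 mm thick, y +60); thick end 25.5 mm at y -60. The +x face (x +9 mm) is parallel to y and goes to the profile; the -x face slopes 1 in 8 to fit the rail. In the jig it stands 14 mm higher than the profile: grip it there.
- thick_end (a point): Centre of the wedge's thick end face (wedge x -3.8, y -60, z 17 mm), to be tapped or pushed along the channel toward the end stop. About 15 to 20 N jams the wedge well; it is self-locking and stays when let go.
- marker: White marker pen with a black cap, 17 x 135 x 16 mm, lying loose beyond the jig. Bystander. Origin: centre of its underside.
- tape_roll: Cream masking tape roll, 96 mm across, 25 mm high, loose beyond the jig. Bystander. Origin: centre of its underside.
- bracket: Small bent zinc bracket, 28 x 50 x 35 mm, loose beyond the jig. Bystander. Origin: centre of its underside.
Mind the look-alikes: they are no part of the job. What is shaped like the wedge but black or turquoise is not meant.

How it is judged (in metres and radians):
On the way, in this order (a step that is already met when the one before it is completed fails the run):
1. the profile lies flat in the jig's channel (horizontal distance between profile and profile_seat below 0.02 m and z of profile in the frame of profile_seat below 0.005 m and angle between the y axis of profile and the y axis of jig, either way round below 0.12 rad), for 0.2 s.
2. the wedge stands on the base in the gap beside the profile, thin end first (horizontal distance between wedge and wedge_home below 0.06 m and z of wedge in the frame of wedge_home below 0.005 m and angle between the y axis of wedge and the y axis of jig, either way round below 0.15 rad), for 0.2 s.
At the end, for the whole second after the job is handed in: Profile flat in the jig, within 2.5 mm of the fence, 6 mm of the stop and 0.03 rad of the channel; wedge standing flat beside it, thin end to the stop, -10 to +15 mm from wedge_home along the channel, pressing on profile and jig with over 3 N by itself; all at rest (x of profile in the frame of profile_seat between -0.0025 and 0.0025 m and y of profile in the frame of profile_seat between -0.006 and 0.003 m and z of profile in the frame of profile_seat below 0.003 m and angle between the y axis of profile and the y axis of jig, either way round below 0.03 rad and angle between wedge's own z axis and vertical below 0.1 rad and z of wedge in the frame of wedge_home below 0.004 m and x of wedge in the frame of wedge_home between -0.005 and 0.005 m and y of wedge in the frame of wedge_home between -0.01 and 0.015 m and contact force between wedge and profile above 3 N and contact force between wedge and jig above 3 N and linear speed of each of wedge, profile below 0.01 m/s); the robot touches nothing.
It fails at once if the marker is shifted by more than 3 cm (distance of marker from where it was at the start of the episode above 0.03 m).
It fails at once if the tape roll is shifted by more than 3 cm (distance of tape_roll from where it was at the start of the episode above 0.03 m).
It fails at once if the bracket is shifted by more than 3 cm (distance of bracket from where it was at the start of the episode above 0.03 m).
It also fails if it takes over 72 s, if anything falls off the work surface, if the arm or the gripper's body presses on something with over 40 N, if the wrist force passes 120 N, or if a joint passes its speed limit or range.

## Robot

A 6-joint arm with a two-finger parallel gripper is mounted at the origin on a cart in front of the work surface, level with it; the furniture and walls round the work are solid. World frame = base frame: x ahead of the robot, y to its left, z up, the work surface at z = 0. Lengths are in mm, angles in rad, forces in N, time in s.
With the tool pointing down it reaches from about 350 to 775 mm from the base axis. Payload 7.3 kg.
Tool frame: the origin (TCP) lies at the very end of the fingers, on their centre line; the grasp point (between the pads) lies 19 mm behind it (env.tcp_to_grasp is the distance from the TCP to the grasp point, in mm); z points along the fingers, y is the line along which they close (so a half turn about z gives the same grasp; the last joint's range is limited). The gripper opens to 92 mm and grips with 3 to 60 N. Pads are 19 mm wide; open, the fingers measure 130 mm over their backs; the gripper's body (75 mm by 190 mm) begins 47 mm behind the grasp point.
Start: joints at [1.086, 0.342, 1.524, -0, 1.275, -0.146], TCP at [174.473, 495.181, 226.741] pointing down, gripper open.
Joint ranges: [-2.53, 2.53], [-0.77, 2.02], [0.04, 2.7], [-1, 4.14], [0.28, 2.66], [-3.11, 3.11]. Speed limits (rad/s): [2.57, 2.57, 3.14, 3.14, 3.14, 3.14].

## Interface

Orientations are given as a 3x3 rotation matrix whose columns are the frame's x, y, z axes.
In Python, from bench import telemetry, grab_frame, ticket, env gives the robot as it stands.
- The arm moves only by the tool move_arm, never from a script. Its argument "deltas" is a list of rows, each an object with "dp": the shift along the tool's x, y, z in m, a list of three; "twist": the turn, a rotation vector about the tool's x, y, z in rad, a list of three. A call has 1 to 5 rows; each row shifts and turns the commanded pose from where the row before left it, along the tool's axes as they then stand; what a row does not reach is not made up. A row lasts 1/8 s, in which the tool goes at most 62.5 mm and 10.7 degrees, less where a joint would pass 70% of its speed; a pose out of reach is approached as far as the arm can. A call is refused whole if a number of a shift passes 0.0625 or a number of a turn 0.188, either way. A call with a gripper value outside its range is refused whole. "grip" is the finger opening in m, from 0 to 0.0918, set as the call begins (left out, the last holds). The fingers move at their own pace and stop on an object; "newtons" is the grip in N (left out, the last holds). Time passes only in rows, so rows that do not move let the fingers close. It gives the time, the measured TCP pose, the force, the opening and the grip force at its end, in the units of the state.
- telemetry.get_obs(): the state, without advancing time (a new reading comes with each control period).
- grab_frame(name): name is "scene" or "top" or "wrist"; returns a dict with "pixels" (480x640x3 uint8, red, green, blue), "fx", "fy", "cx", "cy" (pixels), "dist" ([k1, k2, p1, p2, k3] as OpenCV has them; the pictures are not rectified), "R" (3x3) and "t" (3): a world point X has camera coordinates R X + t; the wrist camera has in their place "T_tool_cam" (4x4, takes a point from camera to tool coordinates, whose origin is the TCP and whose axes are the flange's). Camera axes: x right, y down, z forward; pixel columns grow to the right and rows downward; lengths in mm; the calibration is good to about 2 mm. A picture is of the moment at which its call begins: read the wrist's pose just before it. There is no depth.
- ticket.sign_off(): hands the job in; it is judged then, once.
The state is a dict: "time_s": time; "joint_pos": joint angles; "joint_velocities": joint speeds; "joint_efforts": joint torques, N m; "tool_pos": TCP position; "orientation": TCP orientation; "ft_force": force on the tool from outside, world axes, zero at the start; "wrist_torque": the same for the moment, N m; "grip_width": finger opening in mm; "grip_force": force on a finger pad.
Only numpy, scipy, OpenCV 4.12 (cv2) and the standard library are available. Lean on these libraries where they do the work, as an engineer would, in place of code of your own. Each camera call takes 0.05 s, during which the arm holds its last target. There are 200 camera calls.

## Working session

There is one attempt and no reset: what is moved stays moved. The work goes in short steps, Python scripts to look and compute and a tool call to move; the robot and the scene stay as the last step left them, time stands still between calls to the robot, and variables do not carry over. Pictures are saved under pics/ and viewed, at most 10 in all, crops included, and the job is handed in when it is done.

Besides the shell and the picture viewer there is one more tool, called after ">>>" in YAML: its name, and indented under it one key for each argument. move_arm: Moves the arm, as the interface text tells. Its arguments: {"type":"object","properties":{"deltas":{"type":"array"},"grip":{"type":"number"},"newtons":{"type":"number"}},"required":["deltas"]}

```bash
ls; mkdir -p pics; python3 - <<'E'
from bench import telemetry, grab_frame, env
import cv2,numpy as np,pickle
print({k:np.round(v,3).tolist() for k,v in telemetry.get_obs().items()})
d={}
for n in("scene","top"):
    f=grab_frame(n); d[n]=f; cv2.imwrite(f"pics/{n}0.png",f["pixels"][:,:,::-1])
    print(n,f["fx"],f["fy"],f["cx"],f["cy"],f["dist"],np.round(f["R"],3).tolist(),f["t"])
pickle.dump(d,open("f0.pkl","wb"))
E
```

```text
pics
{'time_s': 0.0, 'joint_pos': [1.086, 0.343, 1.525, 0.0, 1.275, -0.146], 'joint_velocities': [0.001, 0.001, 0.003, -0.0, 0.0, 0.0], 'joint_efforts': [-0.0, -43.124, -24.422, 0.072, 0.056, -0.0], 'tool_pos': [174.261, 494.797, 226.053], 'orientation': [[-0.943, 0.332, -0.001], [0.332, 0.943, -0.001], [0.0, -0.002, -1.0]], 'ft_force': [-0.125, -0.023, 0.179], 'wrist_torque': [-0.009, -0.028, 0.023], 'grip_force': 0.0, 'grip_width': 91.897}
scene 476.580482063811 476.580482063811 326.2590764876818 236.2772040228029 [-0.05066651  0.          0.          0.          0.        ] [[0.484, -0.875, 0.02], [-0.593, -0.345, -0.727], [0.643, 0.34, -0.686]] [-220.34285135  393.1365909   580.97664148]
top 465.83320192962816 465.83320192962816 327.74179414328717 241.9682675127444 [-0.09259316  0.          0.          0.          0.        ] [[-0.016, -1.0, 0.015], [-0.997, 0.015, -0.072], [0.072, -0.017, -0.997]] [ 50.22043709 574.93111389 970.69962271]
```

View pics/top0.png

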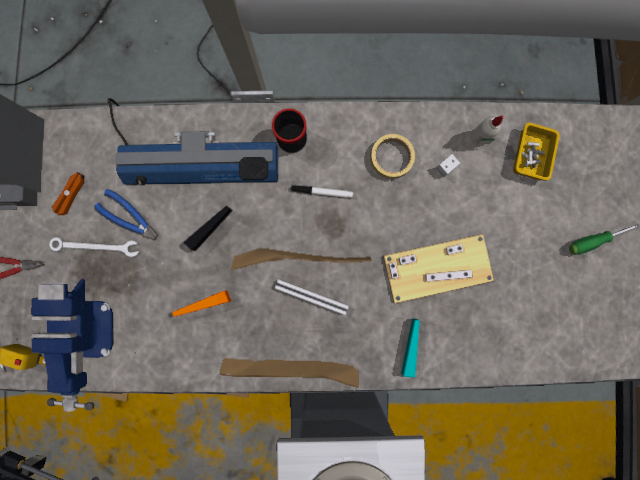

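View pics/scene0.png

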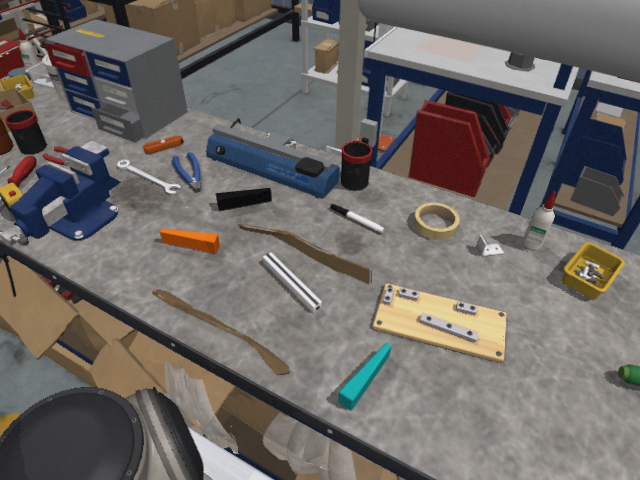

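The top view shows the orange wedge at about (200,304), thin end left. The profile is at (312,297), and the jig is centred near (438,268) with its end stop at (393,268), fence pads at (408,259) and (455,250), and rail at (448,276). There are three wedge-shaped candidates: orange (200,304), black (208,229) and turquoise (411,348). The task names orange, so it's (200,304), and the orange tool at (68,193) isn't wedge-shaped. I'll measure and confirm this in a crop.

```bash
cat > h.py <<'E'
import numpy as np,cv2
def cam(f,obs=None):
    K=np.array([[f["fx"],0,f["cx"]],[0,f["fy"],f["cy"]],[0,0,1]]);D=np.array(f["dist"],float)
    if "R" in f: R=np.array(f["R"]);t=np.array(f["t"]).ravel()
    else:
        T=np.array(f["T_tool_cam"]);Rw=np.array(obs["orientation"]);Rc=Rw@T[:3,:3];c=Rw@T[:3,3]+np.array(obs["tool_pos"])
        R=Rc.T;t=-R@c
    return K,D,R,t
def cast(px,c,z):
    K,D,R,t=c
    u=cv2.undistortPoints(np.float64(px).reshape(-1,1,2),K,D)[:,0]
    d=np.c_[u,np.ones(len(u))]@R; o=-R.T@t
    return o+d*((z-o[2])/d[:,2])[:,None]
def proj(P,c):
    K,D,R,t=c
    return cv2.projectPoints(np.float64(P).reshape(-1,1,3),cv2.Rodrigues(R)[0],t,K,D)[0][:,0]
def big(m):
    m=m.astype(np.uint8); cs,_=cv2.findContours(m,cv2.RETR_EXTERNAL,cv2.CHAIN_APPROX_NONE)
    return max(cs,key=cv2.contourArea)
E
python3 - <<'E'
import pickle;from h import *
d=pickle.load(open("f0.pkl","rb"));f=d["top"];c=cam(f);im=f["pixels"];hsv=cv2.cvtColor(im,cv2.COLOR_RGB2HSV)
print("C",-c[2].T@c[3])
def roi(m,x0,y0,x1,y1):
    o=np.zeros_like(m);o[y0:y1,x0:x1]=m[y0:y1,x0:x1];return o
H,S,V=hsv[...,0],hsv[...,1],hsv[...,2]
mw=roi((H<18)&(S>170)&(V>90),150,270,250,340)
mj=cv2.morphologyEx(roi((H>12)&(H<32)&(S>70)&(V>130),370,220,510,315).astype(np.uint8),cv2.MORPH_CLOSE,np.ones((13,13)))
g=im.astype(int);mp=roi((g.min(2)>165),260,270,360,325)
for n,m,z in(("wedge",mw,34),("jig",mj,12),("prof",mp,20)):
    k=big(m);r=cv2.minAreaRect(k);b=cv2.boxPoints(r);print(n,cv2.contourArea(k),np.round(b,1).tolist(),np.round(cast(b,c,z),1).tolist())
    a=cv2.approxPolyDP(k,2,True)[:,0];print("  poly",a.tolist())
crop=im[180:390,140:520];cv2.imwrite("pics/crop0.png",cv2.resize(crop,None,fx=2.1,fy=2.1,interpolation=cv2.INTER_CUBIC)[:,:,::-1])
E
```

```text
C [ 504.52634862   57.68944425 1008.68762614]
wedge 454.5 [[170.10000610351562, 308.29998779296875], [226.8000030517578, 289.3999938964844], [230.5, 300.5], [173.8000030517578, 319.3999938964844]] [[440.5, 373.6, 34.0], [478.6, 253.7, 34.0], [455.4, 246.1, 34.0], [417.3, 365.7, 34.0]]
  poly [[230, 299], [227, 292], [222, 291], [172, 314], [193, 311]]
jig 4816.0 [[383.20001220703125, 255.1999969482422], [482.70001220703125, 232.5], [493.70001220703125, 280.3999938964844], [394.20001220703125, 303.1000061035156]] [[545.9, -77.6, 12.0], [591.9, -297.6, 12.0], [487.2, -318.0, 12.0], [443.1, -98.8, 12.0]]
  poly [[482, 234], [385, 255], [394, 301], [399, 302], [493, 280]]
prof 150.0 [[276.6000061035156, 282.0], [277.70001220703125, 279.1000061035156], [347.8999938964844, 305.5], [346.8999938964844, 308.29998779296875]] [[492.4, 150.7, 20.0], [498.4, 148.4, 20.0], [440.5, 0.7, 20.0], [434.6, 3.1, 20.0]]
  poly [[277, 281], [347, 308], [344, 304]]
```

View pics/crop0.png

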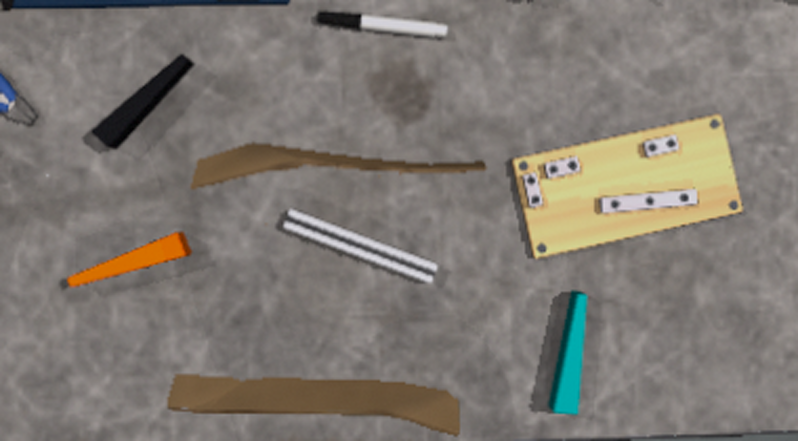

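The crop confirms it: the orange wedge at crop (125,258) is solid orange with its thin end at the left (65,285). The black and turquoise ones are decoys. Next I'll plan a move above the profile for a wrist look.

```bash
cat >> h.py <<'E'
from scipy.spatial.transform import Rotation as Rn
def down(psi):  # tool y at world angle psi, z down
    c,s=np.cos(psi),np.sin(psi); return np.array([[s,c,0],[-c,s,0],[0,0,-1.]])
def plan(start,waypts,vmax=.058,wmax=.17):
    """print rounded rows from (pos mm,R) through list of (pos,psi)"""
    import json
    p,R=np.array(start[0],float)/1e3,np.array(start[1]);rows=[]
    for q,psi in waypts:
        q=np.array(q,float)/1e3;Rt=down(psi)
        rv=(Rn.from_matrix(R).inv()*Rn.from_matrix(Rt)).as_rotvec()
        n=int(max(np.ceil(np.linalg.norm(q-p)/vmax),np.ceil(np.linalg.norm(rv)/wmax),1))
        for i in range(n):
            rem=n-i
            rv=(Rn.from_matrix(R).inv()*Rn.from_matrix(Rt)).as_rotvec()/rem
            dp=np.round(R.T@(q-p)/rem,4);tw=np.round(rv,3)
            rows.append({"dp":dp.tolist(),"twist":tw.tolist()})
            p=p+R@dp;R=R@Rn.from_rotvec(tw).as_matrix()
    for i in range(0,len(rows),5): print(json.dumps(rows[i:i+5]).replace(" ",""))
    print("end",p,len(rows))
def now():
    from bench import telemetry
    o=telemetry.get_obs();return o,(o["tool_pos"],o["orientation"])
E
python3 - <<'E'
from h import *;from bench import *
o,s=now();f=grab_frame("wrist");print(np.round(f["T_tool_cam"],3).tolist(),f["fx"],f["dist"])
plan(s,[((440,90,240),-.378)])
E
```

```text
[[-0.0, -0.962, -0.272, 74.242], [1.0, -0.0, 0.0, -0.767], [-0.001, -0.272, 0.962, -158.428], [0.0, 0.0, 0.0, 1.0]] 428.98474985380426 [0.02010126 0.         0.         0.         0.        ]Traceback (most recent call last):
  File "<stdin>", line 3, in <module>
  File "h.py", line 29, in plan
    rv=(Rn.from_matrix(R).inv()*Rn.from_matrix(Rt)).as_rotvec()
                                ~~~~~~~~~~~~~~^^^^
  File "scipy/spatial/transform/_rotation.pyx", line 1143, in scipy.spatial.transform._rotation.Rotation.from_matrix
ValueError: Non-positive determinant (left-handed or null coordinate frame) in rotation matrix 0: [[-0.3690624   0.92940462  0.        ]
 [-0.92940462 -0.3690624   0.        ]
 [ 0.          0.         -1.        ]].
```

```bash
sed -i 's/return np.array(\[\[s,c,0\],\[-c,s,0\]/return np.array([[-s,c,0],[c,s,0]/' h.py
python3 - <<'E'
from h import *
o,s=now();plan(s,[((475,100,220),-.378)])
E
```

```text
[{"dp":[-0.0415,-0.0273,0.0006],"twist":[-0.0,0.0,0.161]},{"dp":[-0.0453,-0.0202,0.0006],"twist":[-0.0,0.0,0.161]},{"dp":[-0.048,-0.0127,0.0007],"twist":[-0.0,0.0,0.161]},{"dp":[-0.0494,-0.0049,0.0006],"twist":[-0.0,0.0,0.161]},{"dp":[-0.0495,0.0031,0.0007],"twist":[-0.0,0.0,0.161]}]
[{"dp":[-0.0484,0.011,0.0006],"twist":[-0.0,0.0,0.161]},{"dp":[-0.046,0.0186,0.0007],"twist":[-0.0,0.0,0.161]},{"dp":[-0.0424,0.0258,0.0006],"twist":[-0.0,0.0,0.161]},{"dp":[-0.0378,0.0322,0.0007],"twist":[-0.0,0.001,0.161]},{"dp":[-0.0321,0.0379,0.0006],"twist":[-0.0,0.0,0.161]}]
end [0.47496794 0.09995686 0.22000753] 10
```

>>> move_arm:
  deltas:
    - {"dp":[-0.0415,-0.0273,0.0006],"twist":[0,0,0.161]}
    - {"dp":[-0.0453,-0.0202,0.0006],"twist":[0,0,0.161]}
    - {"dp":[-0.048,-0.0127,0.0007],"twist":[0,0,0.161]}
    - {"dp":[-0.0494,-0.0049,0.0006],"twist":[0,0,0.161]}
    - {"dp":[-0.0495,0.0031,0.0007],"twist":[0,0,0.161]}

```text
time_s: 0.78
tool_pos: [325.5, 296.3, 223.4]
orientation: [[-0.409, 0.912, 0.0], [0.912, 0.409, 0.0], [0.0, 0.0, -1.0]]
ft_force: [0.4, 0.1, 0.8]
grip_width: 91.8
grip_force: 0.0
```

>>> move_arm:
  deltas:
    - {"dp":[-0.0484,0.011,0.0006],"twist":[0,0,0.161]}
    - {"dp":[-0.046,0.0186,0.0007],"twist":[0,0,0.161]}
    - {"dp":[-0.0424,0.0258,0.0006],"twist":[0,0,0.161]}
    - {"dp":[-0.0378,0.0322,0.0007],"twist":[0,0,0.161]}
    - {"dp":[-0.0321,0.0379,0.0006],"twist":[0,0,0.161]}

```text
time_s: 1.4
tool_pos: [475.8, 98.8, 220.2]
orientation: [[0.374, 0.927, -0.0], [0.927, -0.374, 0.0], [0.0, -0.0, -1.0]]
ft_force: [1.6, 1.1, 1.1]
grip_width: 91.5
grip_force: 0.0
```

>>> move_arm:
  deltas:
    - {"dp":[0,0,0],"twist":[0,0,0]}
    - {"dp":[0,0,0],"twist":[0,0,0]}

```text
time_s: 1.65
tool_pos: [474.5, 100.5, 220.0]
orientation: [[0.368, 0.93, -0.001], [0.93, -0.368, 0.0], [-0.0, -0.001, -1.0]]
ft_force: [-0.6, -0.0, 1.1]
grip_width: 91.3
grip_force: 0.0
```

```bash
python3 - <<'E'
from h import *;from bench import *
o,s=now();f=grab_frame("wrist");cv2.imwrite("pics/w1.png",f["pixels"][:,:,::-1])
import pickle;pickle.dump((o,f),open("w1.pkl","wb"))
c=cam(f,o);print(o["tool_pos"],o["orientation"])
g=f["pixels"].astype(int);print(np.round(proj([[437,2,20],[495,149,20]],c)))
E
```

```text
[474.52738237 100.52321105 219.9781488 ] [[ 3.68255221e-01  9.29723929e-01 -1.22807915e-03]
 [ 9.29724740e-01 -3.68254935e-01  4.59700722e-04]
 [-2.48514451e-05 -1.31106276e-03 -9.99999140e-01]]
[[322. 323.]
 [322. 147.]]
```

View pics/w1.png

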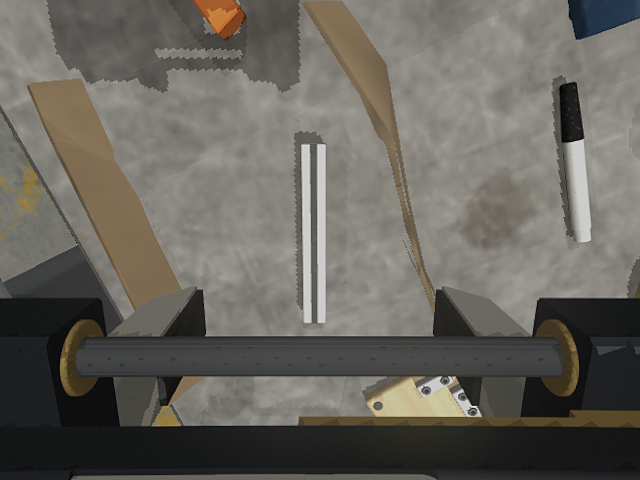

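The profile sits at columns 302–325, rows 144–323, and is unobstructed. The brown strips are more than 65 mm away. Now I'll measure it.

```bash
python3 - <<'E'
from h import *;import pickle
o,f=pickle.load(open("w1.pkl","rb"));c=cam(f,o)
g=f["pixels"].astype(int);m=np.zeros(g.shape[:2],np.uint8);m[130:335,290:340]=(g.min(2)[130:335,290:340]>190)
m=cv2.morphologyEx(m,cv2.MORPH_CLOSE,np.ones((3,15)))
k=big(m);b=cv2.boxPoints(cv2.minAreaRect(k));print(b.tolist());W=cast(b+0.0,c,20);print(np.round(W,1),W.mean(0))
for i in range(4):print(np.linalg.norm(W[i]-W[i-1]),np.arctan2(*(W[i]-W[i-1])[[1,0]]))
ce=W.mean(0)
_,s=now();plan(s,[((ce[0],ce[1],60),-.378),((ce[0],ce[1],12),-.378)])
E
```

```text
[[302.0, 145.0], [324.0, 145.0], [324.0, 322.0], [302.0, 322.0]]
[[480.4 156.2  20. ]
 [497.1 149.6  20. ]
 [439.3   2.4  20. ]
 [420.6   9.8  20. ]] [459.34774472  79.47888142  20.        ]
158.19439902282002 1.1828216269864302
17.929390102383742 -0.37697508459150797
158.1783954663431 -1.9448025000598386
20.139050734623574 2.7649716416739323
[{"dp":[-0.0085,-0.002,0.0534],"twist":[-0.0,-0.0,0.001]},{"dp":[-0.0085,-0.002,0.0534],"twist":[-0.001,-0.0,0.0]},{"dp":[-0.0085,-0.002,0.0533],"twist":[-0.0,-0.0,0.001]},{"dp":[0.0,0.0,0.048],"twist":[-0.0,-0.0,-0.0]}]
end [0.4592996  0.07948573 0.01202879] 4
```

>>> move_arm:
  deltas:
    - {"dp":[-0.0085,-0.002,0.0534],"twist":[0,0,0.001]}
    - {"dp":[-0.0085,-0.002,0.0534],"twist":[-0.001,0,0]}
    - {"dp":[-0.0085,-0.002,0.0533],"twist":[0,0,0.001]}
    - {"dp":[0,0,0.024],"twist":[0,0,0]}
    - {"dp":[0,0,0.024],"twist":[0,0,0]}
  grip: 0.06
  newtons: 25

```text
time_s: 2.33
tool_pos: [459.4, 80.0, 11.5]
orientation: [[0.368, 0.93, 0.0], [0.93, -0.368, -0.0], [0.0, 0.001, -1.0]]
ft_force: [0.4, -0.2, -0.2]
grip_width: 59.9
grip_force: 0.0
```

>>> move_arm:
  deltas:
    - {"dp":[0,0,0],"twist":[0,0,0]}
    - {"dp":[0,0,0],"twist":[0,0,0]}

```text
time_s: 2.58
tool_pos: [460.5, 79.5, 13.1]
orientation: [[0.369, 0.929, 0.002], [0.929, -0.369, -0.0], [0.001, 0.002, -1.0]]
ft_force: [0.8, 0.3, -0.9]
grip_width: 59.8
grip_force: 0.0
```

>>> move_arm:
  deltas:
    - {"dp":[0,0,0],"twist":[0,0,0]}
    - {"dp":[0,0,0],"twist":[0,0,0]}
    - {"dp":[0,0,0],"twist":[0,0,0]}
    - {"dp":[0,0,0],"twist":[0,0,0]}
  grip: 0.0

```text
time_s: 3.08
tool_pos: [460.3, 78.7, 12.4]
orientation: [[0.371, 0.929, 0.001], [0.929, -0.371, -0.0], [0.0, 0.001, -1.0]]
ft_force: [-0.6, 0.7, 0.2]
grip_width: 24.5
grip_force: 0.0
```

>>> move_arm:
  deltas:
    - {"dp":[0,0,0],"twist":[0,0,0]}
    - {"dp":[0,0,0],"twist":[0,0,0]}
    - {"dp":[0,0,-0.01],"twist":[0,0,0]}
    - {"dp":[0,0,-0.04],"twist":[0,0,0]}
    - {"dp":[0,0,-0.05],"twist":[0,0,0]}

```text
time_s: 3.7
tool_pos: [459.3, 78.8, 113.0]
orientation: [[0.371, 0.929, -0.002], [0.929, -0.371, -0.0], [-0.001, -0.001, -1.0]]
ft_force: [1.0, 0.4, -1.4]
grip_width: 19.7
grip_force: 25.0
```

```bash
python3 - <<'E'
from h import *
o,s=now();print(o["grip_width"],o["grip_force"],o["ft_force"],o["tool_pos"]);plan(s,[((415,-225,220),.203)],.05,.15)
E
```

```text
19.65866331326038 24.995511174201965 [ 0.99919009  0.44889375 -1.37803196] [459.27122336  78.75700389 113.04796417]
[{"dp":[-0.0427,0.0102,-0.0153],"twist":[-0.0,0.0,-0.083]},{"dp":[-0.0433,0.0066,-0.0153],"twist":[-0.0,0.0,-0.083]},{"dp":[-0.0438,0.003,-0.0152],"twist":[-0.0,0.0,-0.083]},{"dp":[-0.0438,-0.0006,-0.0153],"twist":[-0.0,0.0,-0.084]},{"dp":[-0.0437,-0.0043,-0.0152],"twist":[-0.001,0.0,-0.083]}]
[{"dp":[-0.0431,-0.0079,-0.0153],"twist":[-0.0,0.0,-0.084]},{"dp":[-0.0424,-0.0114,-0.0152],"twist":[-0.001,0.0,-0.083]}]
end [ 0.41503994 -0.22503598  0.21998273] 7
```

>>> move_arm:
  deltas:
    - {"dp":[-0.0427,0.0102,-0.0153],"twist":[0,0,-0.083]}
    - {"dp":[-0.0433,0.0066,-0.0153],"twist":[0,0,-0.083]}
    - {"dp":[-0.0438,0.003,-0.0152],"twist":[0,0,-0.083]}
    - {"dp":[-0.0438,-0.0006,-0.0153],"twist":[0,0,-0.084]}
    - {"dp":[-0.0437,-0.0043,-0.0152],"twist":[0,0,-0.083]}

```text
time_s: 4.32
tool_pos: [427.7, -139.5, 189.6]
orientation: [[-0.039, 0.999, 0.001], [0.999, 0.039, -0.0], [-0.0, 0.001, -1.0]]
ft_force: [1.6, 0.0, -1.0]
grip_width: 19.1
grip_force: 25.0
```

>>> move_arm:
  deltas:
    - {"dp":[-0.0431,-0.0079,-0.0153],"twist":[0,0,-0.084]}
    - {"dp":[-0.0424,-0.0114,-0.0152],"twist":[0,0,-0.083]}
    - {"dp":[0,0,0],"twist":[0,0,0]}
    - {"dp":[0,0,0],"twist":[0,0,0]}

```text
time_s: 4.82
tool_pos: [415.3, -224.3, 218.9]
orientation: [[-0.2, 0.98, 0.0], [0.98, 0.2, 0.001], [0.001, 0.0, -1.0]]
ft_force: [0.6, 0.2, -1.5]
grip_width: 19.6
grip_force: 25.0
```

```bash
python3 - <<'E'
from h import *;from bench import *
o,s=now();f=grab_frame("wrist");cv2.imwrite("pics/w2.png",f["pixels"][:,:,::-1])
import pickle;pickle.dump((o,f),open("w2.pkl","wb"))
print(o["tool_pos"],np.round(o["orientation"],4).tolist(),o["grip_width"])
E
```

```text
[ 415.25720992 -224.30355093  218.8721416 ] [[-0.2004, 0.9797, 0.0003], [0.9797, 0.2004, 0.0008], [0.0007, 0.0005, -1.0]] 19.590728551028086
```

View pics/w2.png

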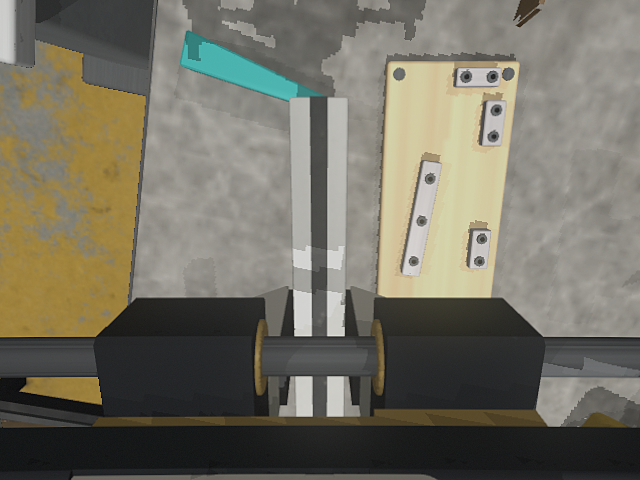

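The jig is in clear view. The end stop is at (477,77), the fence pads at (493,122) and (480,248), and the rail at (421,218). The held profile's far end is at row 97, columns 290–347. Now I'll measure the bars at z=22 and the profile in the hand.

```bash
python3 - <<'E'
from h import *;import pickle
o,f=pickle.load(open("w2.pkl","rb"));c=cam(f,o);im=f["pixels"];hsv=cv2.cvtColor(im,cv2.COLOR_RGB2HSV)
S,V=hsv[...,1].astype(int),hsv[...,2].astype(int)
for z in(22,):
  for n,(x0,y0,x1,y1) in dict(stop=(450,64,504,90),padT=(478,96,510,150),padB=(464,226,494,272),rail=(398,158,446,280)).items():
    m=np.zeros(S.shape,np.uint8);m[y0:y1,x0:x1]=((S<45)&(V>130))[y0:y1,x0:x1]
    m=cv2.morphologyEx(m,cv2.MORPH_CLOSE,np.ones((9,9)))
    b=cv2.boxPoints(cv2.minAreaRect(big(m)));W=cast(b,c,z)
    print(n,np.round(b,1).tolist(),np.round(W[:,:2],1).tolist(),[round(float(np.linalg.norm(W[i]-W[i-1])),1) for i in range(4)])
# base
m=((hsv[...,0]>12)&(hsv[...,0]<35)&(S>50)&(V>140)).astype(np.uint8);m[:,:360]=0;m[292:]=0;m[:,545:]=0
m=cv2.morphologyEx(m,cv2.MORPH_CLOSE,np.ones((25,25)))
rows=[(r,np.where(m[r])[0].min(),np.where(m[r])[0].max()) for r in range(80,285,12) if m[r].any()]
for col,nm in((1,"L(-67.5)"),(2,"R(37.5)")):
    W=cast([(r[col]+(1 if col==2 else 0)-.5,r[0]) for r in rows],c,12)[:,:2]
    p=cv2.fitLine(np.float32(W),cv2.DIST_HUBER,0,.01,.01).ravel();print(nm,p,"angle y-axis",np.arctan2(-p[2 if 0 else 0]*np.sign(p[1]),abs(p[1])))
top=[np.where(m[:,x])[0].min() for x in range(400,510,10)]
W=cast([(x,t-.5) for x,t in zip(range(400,510,10),top)],c,12)[:,:2];p=cv2.fitLine(np.float32(W),cv2.DIST_HUBER,0,.01,.01).ravel();print("top edge",p)
# held profile edges in tool frame
m=((S<45)&(V>140)).astype(np.uint8);pts=[]
for r in range(110,230,15):
    x=np.where(m[r,280:355])[0]+280;pts.append((r,x.min(),x.max()+1))
zt=o["tool_pos"][2]+8;R=np.array(o["orientation"])
for col in(1,2):
    W=(cast([(q[col]-.5,q[0]) for q in pts],c,zt)-o["tool_pos"])@R;print("prof edge tool",np.round(W[:,:2],1).tolist())
ys=[np.where(m[80:140,x])[0].min()+80 for x in(295,300,335,340)];print((cast([(x,y-.5) for x,y in zip((295,300,335,340),ys)],c,zt)-o["tool_pos"])@R)
E
```

```text
stop [[456.0, 67.0], [501.0, 67.0], [501.0, 86.0], [456.0, 86.0]] [[494.7, -92.7], [528.5, -86.0], [532.8, -99.1], [498.7, -105.9]] [13.7, 34.4, 13.8, 34.8]
padT [[481.29998779296875, 144.89999389648438], [486.5, 98.0999984741211], [506.3999938964844, 100.30000305175781], [501.20001220703125, 147.10000610351562]] [[531.5, -144.7], [524.6, -109.7], [540.3, -108.3], [547.7, -143.3]] [16.2, 35.7, 15.7, 35.8]
padB [[468.70001220703125, 267.8999938964844], [472.70001220703125, 229.1999969482422], [490.70001220703125, 231.10000610351562], [486.70001220703125, 269.70001220703125]] [[552.4, -247.4], [545.5, -213.3], [561.0, -211.8], [568.2, -245.9]] [15.9, 34.8, 15.5, 34.8]
rail [[400.5, 273.70001220703125], [423.29998779296875, 159.5], [442.0, 163.1999969482422], [419.1000061035156, 277.3999938964844]] [[495.5, -264.5], [488.9, -165.1], [504.6, -165.0], [512.4, -264.6]] [16.9, 99.6, 15.7, 99.9]
L(-67.5) [ 1.9673583e-01 -9.8045653e-01  4.6169217e+02 -1.9017059e+02] angle y-axis 0.19802757
R(37.5) [ 1.9556561e-01 -9.8069060e-01  5.6515295e+02 -1.7704514e+02] angle y-axis 0.19683418
top edge [ 9.806516e-01  1.957611e-01  4.944787e+02 -8.678917e+01]
prof edge tool [[76.7, -11.3], [71.9, -11.1], [67.0, -14.6], [62.0, -14.7], [56.9, -14.9], [51.6, -15.0], [46.3, -15.1], [40.9, -13.1]]
prof edge tool [[76.7, 10.7], [71.9, 10.9], [67.0, 11.0], [62.0, 11.1], [56.9, 11.2], [51.6, 11.3], [46.3, 11.4], [40.9, 11.6]]
[[81.00047123 -9.10449054 -7.94990928]
 [81.00153891 -7.44568052 -7.94909114]
 [86.26858408  4.11213029 -7.93984666]
 [86.267627    5.75367997 -7.93903839]]
```

```bash
cat >> h.py <<'E'
PSI=.1975;O=np.array([528.6,-181.2]);XJ=np.array([np.cos(PSI),np.sin(PSI)]);YJ=np.array([-XJ[1],XJ[0]])
def j2w(x,y):return O+x*XJ+y*YJ
def w2j(p):d=np.array(p[:2])-O;return np.array([d@XJ,d@YJ])
E
python3 - <<'E'
from h import *
o,s=now();q=j2w(-3,-6);plan(s,[((*q,110),PSI),((*q,50),PSI),((*q,28),PSI)],.05)
E
```

```text
[{"dp":[0.0032,0.0291,0.0272],"twist":[0.0,-0.0,0.001]},{"dp":[0.0033,0.0291,0.0272],"twist":[0.0,-0.0,0.001]},{"dp":[0.0033,0.0291,0.0272],"twist":[0.0,-0.0,0.002]},{"dp":[0.0034,0.0292,0.0272],"twist":[0.0,-0.001,0.001]},{"dp":[-0.0,-0.0,0.03],"twist":[0.0,0.0,0.0]}]
[{"dp":[-0.0,-0.0001,0.03],"twist":[0.0,0.0,0.0]},{"dp":[-0.0,0.0,0.022],"twist":[0.0,0.0,0.0]}]
end [ 0.52680354 -0.18766422  0.02798986] 7
```

>>> move_arm:
  deltas:
    - {"dp":[0.0032,0.0291,0.0272],"twist":[0,0,0.001]}
    - {"dp":[0.0033,0.0291,0.0272],"twist":[0,0,0.001]}
    - {"dp":[0.0033,0.0291,0.0272],"twist":[0,0,0.002]}
    - {"dp":[0.0034,0.0292,0.0272],"twist":[0,-0.001,0.001]}
    - {"dp":[0,0,0.03],"twist":[0,0,0]}

```text
time_s: 5.5
tool_pos: [529.0, -186.5, 79.2]
orientation: [[-0.2, 0.98, 0.002], [0.98, 0.2, -0.001], [-0.001, 0.002, -1.0]]
ft_force: [-0.0, -0.1, -0.8]
grip_width: 19.4
grip_force: 25.0
```

>>> move_arm:
  deltas:
    - {"dp":[0,0,0.025],"twist":[0,0,0]}
    - {"dp":[0,0,0],"twist":[0,0,0]}

```text
time_s: 5.75
tool_pos: [526.0, -186.7, 53.4]
orientation: [[-0.198, 0.98, -0.004], [0.98, 0.198, 0.001], [0.002, -0.003, -1.0]]
ft_force: [-0.3, -0.6, -1.7]
grip_width: 19.9
grip_force: 25.0
```

```bash
python3 - <<'E'
from h import *;from bench import *
o,s=now();print(w2j(o["tool_pos"]),o["tool_pos"],o["grip_width"],np.round(o["orientation"],4).tolist())
for n in("scene",):
    f=grab_frame(n);im=f["pixels"];c=cam(f);u=proj([[*j2w(0,0),25]],c)[0].astype(int);print(u)
    cv2.imwrite("pics/s3.png",cv2.resize(im[u[1]-85:u[1]+85,u[0]-110:u[0]+110],None,fx=3.5,fy=3.5,interpolation=cv2.INTER_CUBIC)[:,:,::-1])
E
```

```text
[-3.64361329 -4.85978333] [ 525.98079749 -186.68025455   53.36407365] 19.919662060846747 [[-0.1982, 0.9802, -0.0037], [0.9802, 0.1982, 0.0014], [0.0021, -0.0033, -1.0]]
[436 306]
```

View pics/s3.png

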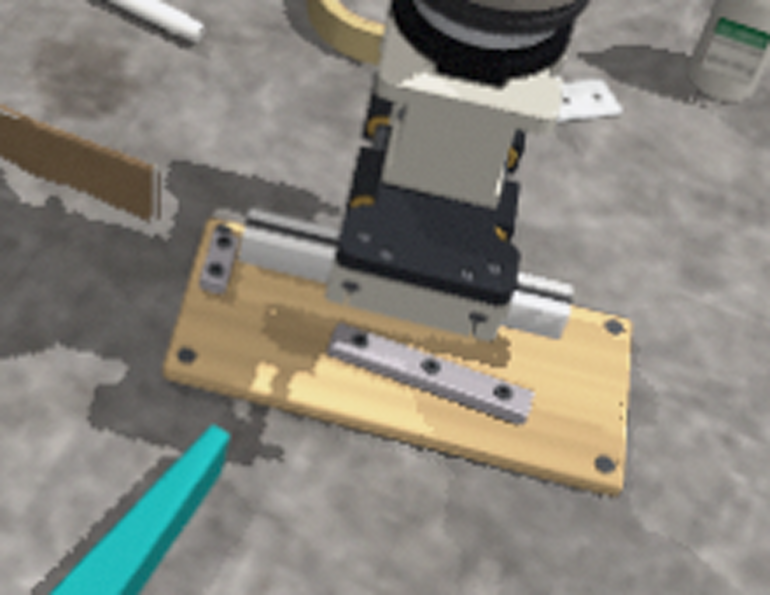

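The profile hangs level above the channel, clear of both the rail and the stop. Time to lower it.

>>> move_arm:
  deltas:
    - {"dp":[0,0,0.013],"twist":[0,0,0]}
    - {"dp":[0,0,0.01],"twist":[0,0,0]}
    - {"dp":[0,0,0.002],"twist":[0,0,0]}
    - {"dp":[0,0,0],"twist":[0,0,0]}

```text
time_s: 6.3
tool_pos: [527.4, -189.0, 30.3]
orientation: [[-0.197, 0.981, 0.001], [0.981, 0.197, -0.001], [-0.001, 0.001, -1.0]]
ft_force: [-0.9, -0.3, -1.7]
grip_width: 19.5
grip_force: 25.0
```

>>> move_arm:
  deltas:
    - {"dp":[0,0,0.002],"twist":[0,0,0]}
    - {"dp":[0,0,0],"twist":[0,0,0]}

```text
time_s: 6.55
tool_pos: [527.4, -189.0, 28.4]
orientation: [[-0.197, 0.98, 0.001], [0.98, 0.197, -0.001], [-0.002, 0.001, -1.0]]
ft_force: [0.2, 1.0, -1.5]
grip_width: 19.7
grip_force: 25.0
```

>>> move_arm:
  deltas:
    - {"dp":[0,0,0.0015],"twist":[0,0,0]}
    - {"dp":[0,0,0],"twist":[0,0,0]}

```text
time_s: 6.8
tool_pos: [527.3, -188.9, 26.8]
orientation: [[-0.197, 0.98, 0.001], [0.98, 0.197, -0.001], [-0.001, 0.001, -1.0]]
ft_force: [0.0, 0.8, -1.2]
grip_width: 19.8
grip_force: 25.0
```

>>> move_arm:
  deltas:
    - {"dp":[0,0,0.0015],"twist":[0,0,0]}
    - {"dp":[0,0,0],"twist":[0,0,0]}

```text
time_s: 7.05
tool_pos: [527.3, -188.9, 25.2]
orientation: [[-0.197, 0.98, 0.001], [0.98, 0.197, -0.001], [-0.001, 0.001, -1.0]]
ft_force: [0.1, 0.5, -1.8]
grip_width: 19.8
grip_force: 25.0
```

>>> move_arm:
  deltas:
    - {"dp":[0,0,0.001],"twist":[0,0,0]}
    - {"dp":[0,0,0],"twist":[0,0,0]}

```text
time_s: 7.3
tool_pos: [527.4, -189.0, 24.3]
orientation: [[-0.197, 0.98, 0.001], [0.98, 0.197, -0.001], [-0.002, 0.001, -1.0]]
ft_force: [-0.3, -0.2, -2.6]
grip_width: 19.7
grip_force: 25.0
```

>>> move_arm:
  deltas:
    - {"dp":[0.003,0,0],"twist":[0,0,0]}
    - {"dp":[0,0,0],"twist":[0,0,0]}

```text
time_s: 7.55
tool_pos: [526.7, -185.7, 24.4]
orientation: [[-0.197, 0.98, 0.001], [0.98, 0.197, -0.001], [-0.001, 0.001, -1.0]]
ft_force: [0.4, -0.5, -2.2]
grip_width: 19.4
grip_force: 25.0
```

>>> move_arm:
  deltas:
    - {"dp":[0.002,0,0],"twist":[0,0,0]}
    - {"dp":[0,0,0],"twist":[0,0,0]}

```text
time_s: 7.8
tool_pos: [526.4, -183.9, 24.3]
orientation: [[-0.197, 0.98, 0.001], [0.98, 0.197, -0.001], [-0.001, 0.001, -1.0]]
ft_force: [0.4, -0.4, -0.6]
grip_width: 19.9
grip_force: 25.0
```

>>> move_arm:
  deltas:
    - {"dp":[0.0015,0,0],"twist":[0,0,0]}
    - {"dp":[0,0,0],"twist":[0,0,0]}

```text
time_s: 8.05
tool_pos: [526.4, -183.2, 24.6]
orientation: [[-0.197, 0.98, 0.002], [0.98, 0.197, -0.002], [-0.003, 0.001, -1.0]]
ft_force: [-0.2, -3.0, -0.9]
grip_width: 19.1
grip_force: 25.0
```

>>> move_arm:
  deltas:
    - {"dp":[0,0.0015,0],"twist":[0,0,0]}
    - {"dp":[0,0,0],"twist":[0,0,0]}

```text
time_s: 8.3
tool_pos: [527.4, -183.0, 24.4]
orientation: [[-0.197, 0.98, 0.001], [0.98, 0.197, -0.002], [-0.002, 0.0, -1.0]]
ft_force: [-1.8, -5.1, -0.1]
grip_width: 19.5
grip_force: 25.0
```

>>> move_arm:
  deltas:
    - {"dp":[0,0.001,0],"twist":[0,0,0]}
    - {"dp":[0,0,0],"twist":[0,0,0]}

```text
time_s: 8.55
tool_pos: [528.3, -182.8, 24.4]
orientation: [[-0.197, 0.98, 0.001], [0.98, 0.197, -0.002], [-0.002, 0.0, -1.0]]
ft_force: [-1.2, -6.0, 0.3]
grip_width: 19.4
grip_force: 25.1
```

>>> move_arm:
  deltas:
    - {"dp":[0,0.001,0],"twist":[0,0,0]}
    - {"dp":[0,0,0],"twist":[0,0,0]}

```text
time_s: 8.8
tool_pos: [529.3, -182.6, 24.4]
orientation: [[-0.197, 0.98, 0.001], [0.98, 0.197, -0.002], [-0.002, 0.0, -1.0]]
ft_force: [-1.3, -5.0, -0.3]
grip_width: 19.4
grip_force: 25.1
```

>>> move_arm:
  deltas:
    - {"dp":[0,0.001,0],"twist":[0,0,0]}
    - {"dp":[0,0,0],"twist":[0,0,0]}

```text
time_s: 9.05
tool_pos: [529.7, -182.5, 24.4]
orientation: [[-0.197, 0.98, -0.001], [0.98, 0.197, -0.002], [-0.002, -0.001, -1.0]]
ft_force: [-4.1, -6.2, 1.8]
grip_width: 19.5
grip_force: 25.0
```

>>> move_arm:
  deltas:
    - {"dp":[0,0.001,0],"twist":[0,0,0]}
    - {"dp":[0,0,0],"twist":[0,0,0]}

```text
time_s: 9.3
tool_pos: [529.9, -182.5, 24.4]
orientation: [[-0.197, 0.98, -0.002], [0.98, 0.197, -0.002], [-0.002, -0.003, -1.0]]
ft_force: [-7.8, -7.5, 2.9]
grip_width: 19.4
grip_force: 25.0
```

>>> move_arm:
  deltas:
    - {"dp":[0,-0.001,0],"twist":[0,0,0]}
    - {"dp":[0,0,0],"twist":[0,0,0]}
    - {"dp":[0,0,0],"twist":[0,0,0]}
  grip: 0.06

```text
time_s: 9.68
tool_pos: [530.7, -181.4, 24.3]
orientation: [[-0.197, 0.98, 0.001], [0.98, 0.197, -0.001], [-0.001, 0.001, -1.0]]
ft_force: [-0.3, -0.8, -0.1]
grip_width: 45.2
grip_force: 0.0
```

>>> move_arm:
  deltas:
    - {"dp":[0,0,-0.01],"twist":[0,0,0]}
    - {"dp":[0,0,-0.04],"twist":[0,0,0]}
    - {"dp":[0,0,-0.05],"twist":[0,0,0]}
    - {"dp":[0,0,-0.05],"twist":[0,0,0]}
    - {"dp":[0,0,-0.04],"twist":[0,0,0]}

```text
time_s: 10.3
tool_pos: [530.6, -181.4, 217.5]
orientation: [[-0.197, 0.98, 0.004], [0.98, 0.197, -0.002], [-0.003, 0.003, -1.0]]
ft_force: [0.3, -0.4, -1.0]
grip_width: 60.2
grip_force: 0.0
```

```bash
sed -i 's/O=np.array(\[528.6,-181.2\])/O=np.array([529.7,-182.2])/' h.py; python3 - <<'E'
from h import *;from bench import *;import pickle
o,s=now();f=grab_frame("wrist");cv2.imwrite("pics/w4.png",f["pixels"][:,:,::-1]);pickle.dump((o,f),open("w4.pkl","wb"))
print(o["tool_pos"],o["grip_width"])
plan(s,[((442,329,220),.30)],.055,.15)
E
```

```text
[ 530.57120142 -181.35922531  217.46652716] 60.23620502124079
[{"dp":[0.0518,0.0014,-0.0004],"twist":[0.0,0.0,-0.01]},{"dp":[0.0518,0.0019,-0.0004],"twist":[0.0,0.0,-0.01]},{"dp":[0.0517,0.0024,-0.0004],"twist":[0.0,0.0,-0.01]},{"dp":[0.0517,0.0029,-0.0004],"twist":[0.0,0.0,-0.01]},{"dp":[0.0517,0.0034,-0.0004],"twist":[0.0,0.001,-0.01]}]
[{"dp":[0.0516,0.004,-0.0004],"twist":[0.001,0.0,-0.01]},{"dp":[0.0516,0.0045,-0.0003],"twist":[0.0,0.001,-0.01]},{"dp":[0.0516,0.005,-0.0003],"twist":[0.001,0.0,-0.011]},{"dp":[0.0515,0.0055,-0.0003],"twist":[0.0,0.001,-0.01]},{"dp":[0.0514,0.006,-0.0003],"twist":[0.001,0.0,-0.011]}]
end [0.44197911 0.32895072 0.22001609] 10
```

View pics/w4.png

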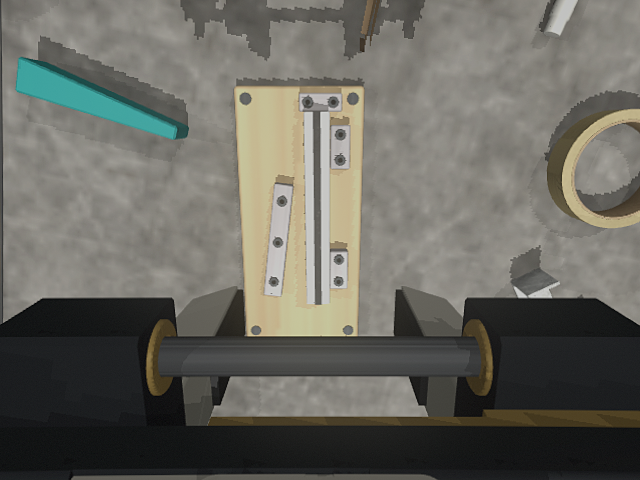

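The profile is home: it lies flat along both fence pads (340,147) and (338,268), with its end at the stop (320,107). Next, the wedge.

>>> move_arm:
  deltas:
    - {"dp":[0.0518,0.0014,-0.0004],"twist":[0,0,-0.01]}
    - {"dp":[0.0518,0.0019,-0.0004],"twist":[0,0,-0.01]}
    - {"dp":[0.0517,0.0024,-0.0004],"twist":[0,0,-0.01]}
    - {"dp":[0.0517,0.0029,-0.0004],"twist":[0,0,-0.01]}
    - {"dp":[0.0517,0.0034,-0.0004],"twist":[0,0.001,-0.01]}

```text
time_s: 10.98
tool_pos: [485.6, 75.4, 216.6]
orientation: [[-0.246, 0.969, 0.002], [0.969, 0.246, -0.0], [-0.001, 0.002, -1.0]]
ft_force: [0.8, -0.2, -0.3]
grip_width: 60.0
grip_force: 0.0
```

>>> move_arm:
  deltas:
    - {"dp":[0.0516,0.004,-0.0004],"twist":[0.001,0,-0.01]}
    - {"dp":[0.0516,0.0045,-0.0003],"twist":[0,0.001,-0.01]}
    - {"dp":[0.0516,0.005,-0.0003],"twist":[0.001,0,-0.011]}
    - {"dp":[0.0515,0.0055,-0.0003],"twist":[0,0.001,-0.01]}
    - {"dp":[0.0514,0.006,-0.0003],"twist":[0.001,0,-0.011]}

```text
time_s: 11.6
tool_pos: [441.2, 330.6, 218.3]
orientation: [[-0.296, 0.955, -0.002], [0.955, 0.296, 0.001], [0.002, -0.001, -1.0]]
ft_force: [1.5, -0.5, -0.6]
grip_width: 60.1
grip_force: 0.0
```

>>> move_arm:
  deltas:
    - {"dp":[0,0,0],"twist":[0,0,0]}
    - {"dp":[0,0,0],"twist":[0,0,0]}

```text
time_s: 11.85
tool_pos: [441.6, 328.6, 217.7]
orientation: [[-0.296, 0.955, -0.003], [0.955, 0.296, 0.0], [0.001, -0.002, -1.0]]
ft_force: [0.8, -0.2, 0.2]
grip_width: 60.1
grip_force: 0.0
```

```bash
python3 - <<'E'
from h import *;from bench import *;import pickle
o,s=now();f=grab_frame("wrist");cv2.imwrite("pics/w5.png",f["pixels"][:,:,::-1]);pickle.dump((o,f),open("w5.pkl","wb"))
print(o["tool_pos"],np.round(o["orientation"],3).tolist());c=cam(f,o)
hsv=cv2.cvtColor(f["pixels"],cv2.COLOR_RGB2HSV);H,S,V=[hsv[...,i].astype(int) for i in range(3)]
m=(H<20)&(S>170)&(V>80);m[290:]=0
k=big(m);print(cv2.contourArea(k));
x,y,w,h=cv2.boundingRect(k);print(x,y,w,h,np.percentile(V[m],[5,25,50,75,95]))
a=cv2.approxPolyDP(k,2,True)[:,0];print(a.tolist());print(np.round(cast(a,c,34)[:,:2],1).tolist())
E
```

```text
[441.62432796 328.59681831 217.74419583] [[-0.296, 0.955, -0.003], [0.955, 0.296, 0.0], [0.001, -0.002, -1.0]]
13.5
309 158 17 112 [175.2 195.  205.  213.5 217. ]
[[325, 158], [314, 159], [309, 269], [314, 161], [324, 160], [325, 163]]
[[431.1, 373.2], [423.1, 369.9], [445.8, 281.4], [423.6, 368.5], [430.8, 371.5], [432.3, 369.5]]
```

View pics/w5.png

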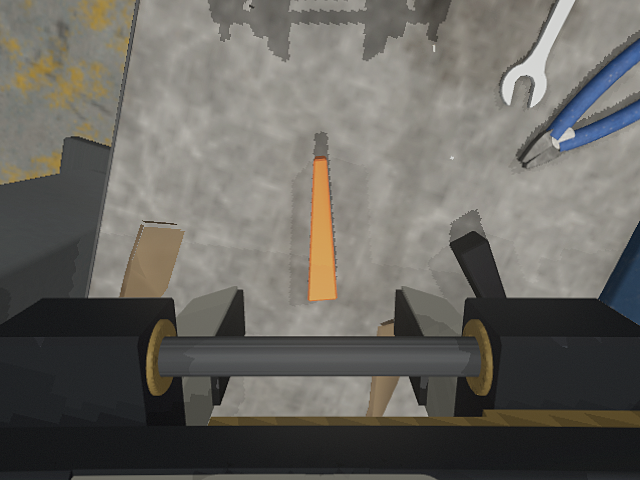

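The orange wedge is thin end up at (319,158) and thick end at (322,300), with clear space on both sides for the fingers. Now I'll fit its top outline.

```bash
python3 - <<'E'
from h import *;import pickle
o,f=pickle.load(open("w5.pkl","rb"));c=cam(f,o)
hsv=cv2.cvtColor(f["pixels"],cv2.COLOR_RGB2HSV);H,S,V=[hsv[...,i].astype(int) for i in range(3)]
m=((H<25)&(S>110)&(V>150));m[:150]=0;m[310:]=0;m[:,:295]=0;m[:,350:]=0
L=[];Rr=[]
for r in range(165,296,8):
    x=np.where(m[r])[0];L.append((x.min()-.5,r));Rr.append((x.max()+.5,r))
ys=np.where(m.sum(1)>5)[0];print(ys.min(),ys.max())
def fit(p,z):
    W=cast(p,c,z)[:,:2];l=cv2.fitLine(np.float32(W),cv2.DIST_HUBER,0,.01,.01).ravel()
    d=l[:2]*np.sign(l[1]);return l[2:],d,np.arctan2(-d[0],d[1])
for n,p in(("L",L),("R",Rr)):print(n,fit(p,34))
pR,dR,a=fit(Rr,34);n=np.array([np.cos(a),np.sin(a)])
e=cast([((L[0][0]+Rr[0][0])/2,ys.min()-.5),((L[-1][0]+Rr[-1][0])/2,ys.max()+.5)],c,34)[:,:2]
print("ends",e)
for q in e:print("along",(q-pR)@dR)
mid=pR+dR*np.mean([(q-pR)@dR for q in e]);org=mid-9*n
print("psi",a,"wedge origin",org,"len",(e[0]-e[1])@dR)
for r in(165,229,293):
    x=np.where(m[r])[0];W=cast([(x.min()-.5,r),(x.max()+.5,r)],c,34)[:,:2];print(r,np.linalg.norm(W[1]-W[0]))
E
```

```text
159 300
L (array([438.31107, 308.62708], dtype=float32), array([-0.25218412,  0.96767926], dtype=float32), np.float32(0.25493667))
R (array([455.46463, 315.5011 ], dtype=float32), array([-0.37231335,  0.9281071 ], dtype=float32), np.float32(0.38150033))
ends [[427.11020678 371.58126999]
 [464.85082233 257.25758358]]
along 62.60513459849729
along -57.55082351824296
psi 0.38150033 wedge origin [446.17077293 314.49574952] len 120.15595811674024
165 11.034469001315262
229 17.250253497186613
293 24.848483552389524
```

```bash
python3 - <<'E'
from h import *
o,s=now();plan(s,[((446.2,314.5,70),.3815),((446.2,314.5,23),.3815)],.05)
E
```

```text
[{"dp":[-0.0048,0.0001,0.0493],"twist":[-0.001,-0.0,-0.027]},{"dp":[-0.0048,-0.0,0.0492],"twist":[-0.001,-0.001,-0.028]},{"dp":[-0.0048,-0.0002,0.0493],"twist":[-0.0,-0.0,-0.027]},{"dp":[0.0,-0.0,0.047],"twist":[-0.0,-0.0,-0.0]}]
end [0.44623993 0.31448101 0.02296892] 4
```

>>> move_arm:
  deltas:
    - {"dp":[-0.0048,0.0001,0.0493],"twist":[-0.001,0,-0.027]}
    - {"dp":[-0.0048,0,0.0492],"twist":[-0.001,-0.001,-0.028]}
    - {"dp":[-0.0048,-0.0002,0.0493],"twist":[0,0,-0.027]}
    - {"dp":[0,0,0.027],"twist":[0,0,0]}
    - {"dp":[0,0,0.02],"twist":[0,0,0]}

```text
time_s: 12.52
tool_pos: [446.4, 313.5, 21.7]
orientation: [[-0.37, 0.929, -0.002], [0.929, 0.37, -0.0], [0.0, -0.002, -1.0]]
ft_force: [-1.0, 0.4, 0.3]
grip_width: 59.8
grip_force: 0.0
```

>>> move_arm:
  deltas:
    - {"dp":[0,0,0],"twist":[0,0,0]}
    - {"dp":[0,0,0],"twist":[0,0,0]}

```text
time_s: 12.78
tool_pos: [447.0, 314.9, 23.8]
orientation: [[-0.372, 0.928, 0.001], [0.928, 0.372, 0.001], [0.001, 0.001, -1.0]]
ft_force: [0.1, 0.3, 0.6]
grip_width: 60.1
grip_force: 0.0
```

>>> move_arm:
  deltas:
    - {"dp":[0,0,0],"twist":[0,0,0]}
    - {"dp":[0,0,0],"twist":[0,0,0]}
    - {"dp":[0,0,0],"twist":[0,0,0]}
    - {"dp":[0,0,0],"twist":[0,0,0]}
    - {"dp":[0,0,0],"twist":[0,0,0]}
  grip: 0.0

```text
time_s: 13.4
tool_pos: [446.2, 315.4, 22.8]
orientation: [[-0.373, 0.928, -0.0], [0.928, 0.373, 0.001], [0.001, 0.0, -1.0]]
ft_force: [0.3, 1.0, -0.1]
grip_width: 18.4
grip_force: 24.6
```

>>> move_arm:
  deltas:
    - {"dp":[0,0,0],"twist":[0,0,0]}
    - {"dp":[0,0,-0.01],"twist":[0,0,0]}
    - {"dp":[0,0,-0.04],"twist":[0,0,0]}
    - {"dp":[0,0,-0.05],"twist":[0,0,0]}

```text
time_s: 13.9
tool_pos: [445.5, 314.9, 123.5]
orientation: [[-0.373, 0.928, -0.002], [0.928, 0.373, -0.001], [0.0, -0.003, -1.0]]
ft_force: [0.8, 0.7, -0.9]
grip_width: 17.9
grip_force: 24.6
```

```bash
python3 - <<'E'
from h import *
o,s=now();q=j2w(-24,-70);print(o["tool_pos"],o["grip_width"],q);plan(s,[((*q,125),PSI)],.055)
E
```

```text
[445.48269388 314.9030546  123.52779307] 17.872399792781888 [ 519.90185371 -255.54845826]
[{"dp":[-0.0506,-0.013,-0.0001],"twist":[-0.0,-0.0,0.017]},{"dp":[-0.0509,-0.0122,-0.0001],"twist":[-0.0,-0.0,0.017]},{"dp":[-0.0511,-0.0113,-0.0001],"twist":[-0.0,-0.0,0.017]},{"dp":[-0.0512,-0.0105,-0.0001],"twist":[-0.0,-0.0,0.017]},{"dp":[-0.0514,-0.0096,-0.0001],"twist":[-0.0,-0.0,0.017]}]
[{"dp":[-0.0516,-0.0087,-0.0001],"twist":[-0.0,-0.0,0.017]},{"dp":[-0.0517,-0.0078,-0.0001],"twist":[-0.001,0.0,0.016]},{"dp":[-0.0518,-0.007,-0.0002],"twist":[-0.0,-0.0,0.017]},{"dp":[-0.052,-0.0061,-0.0001],"twist":[-0.001,-0.0,0.016]},{"dp":[-0.052,-0.0053,-0.0002],"twist":[-0.0,-0.0,0.017]}]
[{"dp":[-0.0521,-0.0044,-0.0002],"twist":[-0.001,-0.0,0.016]}]
end [ 0.51990116 -0.25553228  0.12504642] 11
```

>>> move_arm:
  deltas:
    - {"dp":[-0.0506,-0.013,0],"twist":[0,0,0.017]}
    - {"dp":[-0.0509,-0.0122,0],"twist":[0,0,0.017]}
    - {"dp":[-0.0511,-0.0113,0],"twist":[0,0,0.017]}
    - {"dp":[-0.0512,-0.0105,0],"twist":[0,0,0.017]}
    - {"dp":[-0.0514,-0.0096,0],"twist":[0,0,0.017]}

```text
time_s: 14.52
tool_pos: [480.1, 54.4, 123.3]
orientation: [[-0.292, 0.956, 0.001], [0.956, 0.292, 0.0], [0.0, 0.001, -1.0]]
ft_force: [-0.7, -0.0, -1.0]
grip_width: 18.7
grip_force: 24.6
```

>>> move_arm:
  deltas:
    - {"dp":[-0.0516,-0.0087,0],"twist":[0,0,0.017]}
    - {"dp":[-0.0517,-0.0078,0],"twist":[0,0,0.016]}
    - {"dp":[-0.0518,-0.007,0],"twist":[0,0,0.017]}
    - {"dp":[-0.052,-0.0061,0],"twist":[0,0,0.016]}
    - {"dp":[-0.052,-0.0053,0],"twist":[0,0,0.017]}

```text
time_s: 15.15
tool_pos: [513.9, -205.0, 123.1]
orientation: [[-0.212, 0.977, 0.0], [0.977, 0.212, 0.0], [0.0, 0.0, -1.0]]
ft_force: [1.1, 0.3, 0.4]
grip_width: 18.0
grip_force: 24.6
```

>>> move_arm:
  deltas:
    - {"dp":[-0.0501,-0.0014,0],"twist":[0,0,0.016]}
    - {"dp":[0,0,0],"twist":[0,0,0]}
    - {"dp":[0,0,0],"twist":[0,0,0]}

```text
time_s: 15.52
tool_pos: [522.7, -252.0, 122.5]
orientation: [[-0.196, 0.981, -0.001], [0.981, 0.196, 0.001], [0.002, -0.001, -1.0]]
ft_force: [0.7, 0.0, -0.7]
grip_width: 18.2
grip_force: 24.6
```

```bash
python3 - <<'E'
from h import *;from bench import *;import pickle
o,s=now();f=grab_frame("wrist");cv2.imwrite("pics/w6.png",f["pixels"][:,:,::-1]);pickle.dump((o,f),open("w6.pkl","wb"))
R=np.array(o["orientation"]);print(w2j(o["tool_pos"]),o["tool_pos"],np.arctan2(R[1,1],R[0,1]),o["grip_width"])
c=cam(f,o)
E
```

```text
[-20.56589345 -67.02915209] [ 522.68626642 -251.96152769  122.49101739] 0.19767495995115925 18.22582869878121
```

View pics/w6.png

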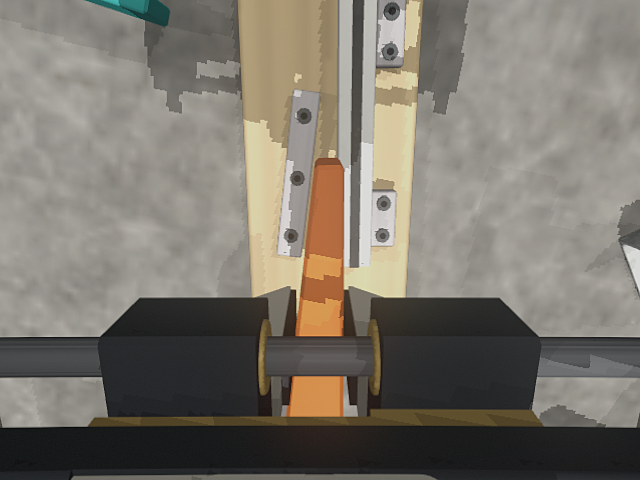

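The wedge is held with its square face vertical at column 344, parallel to the profile. Its tip at (330,162) sits over the gap between the rail (300,175) and the profile. Lowering it now.

>>> move_arm:
  deltas:
    - {"dp":[0,0,0.04],"twist":[0,0,0]}
    - {"dp":[0,0,0.03],"twist":[0,0,0]}
    - {"dp":[0,0,0.01],"twist":[0,0,0]}
    - {"dp":[0,0,0],"twist":[0,0,0]}
    - {"dp":[0,0,0],"twist":[0,0,0]}

```text
time_s: 16.2
tool_pos: [524.0, -252.7, 43.9]
orientation: [[-0.197, 0.98, 0.002], [0.98, 0.197, -0.001], [-0.001, 0.002, -1.0]]
ft_force: [-0.1, -0.5, -1.1]
grip_width: 18.0
grip_force: 24.6
```

>>> move_arm:
  deltas:
    - {"dp":[0,0,0.003],"twist":[0,0,0]}
    - {"dp":[0,0,0.001],"twist":[0,0,0]}
    - {"dp":[0,0,0],"twist":[0,0,0]}

```text
time_s: 16.58
tool_pos: [523.1, -252.6, 38.6]
orientation: [[-0.197, 0.98, -0.0], [0.98, 0.197, 0.0], [0.001, -0.0, -1.0]]
ft_force: [-0.3, -0.6, -0.8]
grip_width: 17.7
grip_force: 24.6
```

>>> move_arm:
  deltas:
    - {"dp":[0,0,0.002],"twist":[0,0,0]}
    - {"dp":[0,0,0],"twist":[0,0,0]}

```text
time_s: 16.82
tool_pos: [523.0, -252.5, 36.3]
orientation: [[-0.197, 0.98, -0.001], [0.98, 0.197, 0.001], [0.001, -0.0, -1.0]]
ft_force: [1.1, 0.1, -1.0]
grip_width: 18.4
grip_force: 24.6
```

>>> move_arm:
  deltas:
    - {"dp":[0,0,0.001],"twist":[0,0,0]}
    - {"dp":[0,0,0],"twist":[0,0,0]}

```text
time_s: 17.08
tool_pos: [523.1, -252.5, 35.4]
orientation: [[-0.197, 0.98, -0.0], [0.98, 0.197, 0.001], [0.001, -0.0, -1.0]]
ft_force: [0.3, 0.3, 0.0]
grip_width: 18.3
grip_force: 24.6
```

>>> move_arm:
  deltas:
    - {"dp":[0,0,0.001],"twist":[0,0,0]}
    - {"dp":[0,0,0],"twist":[0,0,0]}

```text
time_s: 17.32
tool_pos: [523.3, -252.5, 34.8]
orientation: [[-0.197, 0.98, 0.0], [0.98, 0.197, 0.0], [0.0, 0.0, -1.0]]
ft_force: [-0.2, 0.3, 2.5]
grip_width: 18.1
grip_force: 24.6
```

>>> move_arm:
  deltas:
    - {"dp":[0,0,0],"twist":[0,0,0]}
    - {"dp":[0,0,0],"twist":[0,0,0]}
    - {"dp":[0,0,0],"twist":[0,0,0]}
  grip: 0.05

```text
time_s: 17.7
tool_pos: [523.1, -252.5, 34.4]
orientation: [[-0.197, 0.98, -0.0], [0.98, 0.197, 0.001], [0.001, -0.0, -1.0]]
ft_force: [1.0, 0.4, -0.9]
grip_width: 43.5
grip_force: 0.0
```

>>> move_arm:
  deltas:
    - {"dp":[0,0,-0.01],"twist":[0,0,0]}
    - {"dp":[0,0,-0.03],"twist":[0,0,0]}
    - {"dp":[-0.045,0,-0.02],"twist":[0,0,0]}
    - {"dp":[-0.045,0,0],"twist":[0,0,0]}
    - {"dp":[0,0,0],"twist":[0,0,0]}

```text
time_s: 18.32
tool_pos: [541.1, -344.0, 95.3]
orientation: [[-0.194, 0.981, 0.002], [0.981, 0.194, -0.002], [-0.002, 0.001, -1.0]]
ft_force: [-0.4, 0.3, -0.1]
grip_width: 49.8
grip_force: 0.0
```

```bash
python3 - <<'E'
from h import *;from bench import *
o,s=now();f=grab_frame("top");c=cam(f);hsv=cv2.cvtColor(f["pixels"],cv2.COLOR_RGB2HSV);H,S,V=[hsv[...,i].astype(int) for i in range(3)]
m=(H<20)&(S>150)&(V>80);m[:, :380]=0;m[:,500:]=0;m[:210]=0;m[320:]=0
ys,xs=np.where(m);print(len(xs))
if len(xs): print(np.round([w2j(p) for p in cast(cv2.boxPoints(cv2.minAreaRect(np.float32(np.c_[xs,ys]))),c,46)],1).tolist())
print(w2j(o["tool_pos"]),o["tool_pos"],o["grip_width"])
plan(s,[((*j2w(-24,-157),80),PSI),((*j2w(-24,-157),20),PSI)],.045)
E
```

```text
481
[[-1.2, -5.1], [-13.1, -132.0], [-37.5, -129.4], [-25.3, -2.6]]
[ -20.54199945 -160.8555791 ] [ 541.12018102 -343.95929814   95.34478171] 49.79344936254593
[{"dp":[0.0039,-0.0035,0.0153],"twist":[0.001,0.002,-0.002]},{"dp":[-0.0,-0.0,0.03],"twist":[0.0,-0.0,-0.0]},{"dp":[-0.0,-0.0,0.03],"twist":[0.0,-0.0,-0.0]}]
end [ 0.53697548 -0.34083383  0.0200324 ] 3
```

>>> move_arm:
  deltas:
    - {"dp":[0,-0.0035,0.0153],"twist":[0.001,0.002,-0.002]}
    - {"dp":[0,0,0.03],"twist":[0,0,0]}
    - {"dp":[0,0,0.02],"twist":[0,0,0]}
    - {"dp":[0,0,0.01],"twist":[0,0,0]}
    - {"dp":[0,0,0],"twist":[0,0,0]}
  grip: 0.0

```text
time_s: 19.0
tool_pos: [536.9, -340.3, 18.3]
orientation: [[-0.199, 0.98, -0.003], [0.98, 0.199, 0.004], [0.004, -0.002, -1.0]]
ft_force: [0.4, 0.3, 0.5]
grip_width: 4.7
grip_force: 0.0
```

>>> move_arm:
  deltas:
    - {"dp":[0.007,0,0],"twist":[0,0,0]}
    - {"dp":[0.007,0,0],"twist":[0,0,0]}
    - {"dp":[0,0,0],"twist":[0,0,0]}

```text
time_s: 19.38
tool_pos: [534.7, -326.9, 19.8]
orientation: [[-0.199, 0.98, -0.001], [0.98, 0.199, 0.002], [0.002, -0.001, -1.0]]
ft_force: [0.5, 0.8, 0.4]
grip_width: -0.1
grip_force: 0.0
```

>>> move_arm:
  deltas:
    - {"dp":[0.005,0,0],"twist":[0,0,0]}
    - {"dp":[0.005,0,0],"twist":[0,0,0]}
    - {"dp":[0,0,0],"twist":[0,0,0]}

```text
time_s: 19.75
tool_pos: [532.5, -317.4, 19.3]
orientation: [[-0.199, 0.98, -0.002], [0.98, 0.199, 0.003], [0.003, -0.001, -1.0]]
ft_force: [-0.9, 0.0, -0.3]
grip_width: 0.5
grip_force: 0.0
```

>>> move_arm:
  deltas:
    - {"dp":[0.005,0,0],"twist":[0,0,0]}
    - {"dp":[0.004,0,0],"twist":[0,0,0]}
    - {"dp":[0,0,0],"twist":[0,0,0]}

```text
time_s: 20.12
tool_pos: [530.6, -308.5, 19.2]
orientation: [[-0.199, 0.98, -0.002], [0.98, 0.199, 0.003], [0.003, -0.001, -1.0]]
ft_force: [-0.1, 1.0, -0.9]
grip_width: 0.3
grip_force: 0.0
```

>>> move_arm:
  deltas:
    - {"dp":[0.004,0,0],"twist":[0,0,0]}
    - {"dp":[0.003,0,0],"twist":[0,0,0]}
    - {"dp":[0,0,0],"twist":[0,0,0]}

```text
time_s: 20.5
tool_pos: [529.3, -301.8, 19.3]
orientation: [[-0.199, 0.98, -0.002], [0.98, 0.199, 0.003], [0.003, -0.001, -1.0]]
ft_force: [-0.0, 0.1, -0.4]
grip_width: 0.4
grip_force: 0.0
```

>>> move_arm:
  deltas:
    - {"dp":[0.003,0,0],"twist":[0,0,0]}
    - {"dp":[0,0,0],"twist":[0,0,0]}

```text
time_s: 20.75
tool_pos: [528.9, -299.2, 19.4]
orientation: [[-0.199, 0.98, -0.001], [0.98, 0.199, 0.002], [0.002, -0.001, -1.0]]
ft_force: [1.4, -1.1, -0.5]
grip_width: 0.6
grip_force: 0.5
```

>>> move_arm:
  deltas:
    - {"dp":[0.002,0,0],"twist":[0,0,0]}
    - {"dp":[0,0,0],"twist":[0,0,0]}

```text
time_s: 21.0
tool_pos: [528.7, -297.4, 19.5]
orientation: [[-0.199, 0.98, -0.001], [0.98, 0.199, 0.002], [0.002, -0.001, -1.0]]
ft_force: [1.6, -1.7, 0.2]
grip_width: 0.5
grip_force: 1.2
```

>>> move_arm:
  deltas:
    - {"dp":[0.0015,0,0],"twist":[0,0,0]}
    - {"dp":[0,0,0],"twist":[0,0,0]}

```text
time_s: 21.25
tool_pos: [528.5, -296.1, 19.5]
orientation: [[-0.199, 0.98, -0.001], [0.98, 0.199, 0.001], [0.002, -0.0, -1.0]]
ft_force: [3.1, -3.7, -0.7]
grip_width: 0.7
grip_force: 2.0
```

>>> move_arm:
  deltas:
    - {"dp":[0.001,0,0],"twist":[0,0,0]}
    - {"dp":[0,0,0],"twist":[0,0,0]}

```text
time_s: 21.5
tool_pos: [528.5, -295.5, 19.6]
orientation: [[-0.199, 0.98, -0.0], [0.98, 0.199, 0.001], [0.001, 0.0, -1.0]]
ft_force: [4.3, -5.0, 0.2]
grip_width: 0.7
grip_force: 2.7
```

>>> move_arm:
  deltas:
    - {"dp":[0.0015,0,0],"twist":[0,0,0]}
    - {"dp":[0,0,0],"twist":[0,0,0]}

```text
time_s: 21.75
tool_pos: [528.5, -295.1, 19.9]
orientation: [[-0.199, 0.98, 0.001], [0.98, 0.199, -0.001], [-0.001, 0.001, -1.0]]
ft_force: [3.7, -6.8, -0.5]
grip_width: 0.5
grip_force: 4.4
```

>>> move_arm:
  deltas:
    - {"dp":[0.0015,0,0],"twist":[0,0,0]}
    - {"dp":[0,0,0],"twist":[0,0,0]}

```text
time_s: 22.0
tool_pos: [528.5, -295.0, 20.1]
orientation: [[-0.198, 0.98, 0.002], [0.98, 0.198, -0.003], [-0.004, 0.001, -1.0]]
ft_force: [5.2, -12.1, -0.7]
grip_width: 0.6
grip_force: 6.4
```

```bash
python3 - <<'E'
from h import *;from bench import *
o,s=now();print(w2j(o["tool_pos"]),o["ft_force"],o["wrist_torque"])
E
```

```text
[ -23.27836629 -110.34907508] [  5.19988006 -12.07783844  -0.71281723] [-2.13719076 -0.55248335 -0.11112815]
```

>>> move_arm:
  deltas:
    - {"dp":[0.002,0,0],"twist":[0,0,0]}
    - {"dp":[0,0,0],"twist":[0,0,0]}

```text
time_s: 22.25
tool_pos: [528.5, -294.7, 20.5]
orientation: [[-0.198, 0.98, 0.004], [0.98, 0.198, -0.006], [-0.007, 0.002, -1.0]]
ft_force: [3.3, -18.5, -3.6]
grip_width: 0.3
grip_force: 9.0
```

>>> move_arm:
  deltas:
    - {"dp":[0.0015,0,0],"twist":[0,0,0]}
    - {"dp":[0,0,0],"twist":[0,0,0]}

```text
time_s: 22.5
tool_pos: [528.5, -294.5, 20.7]
orientation: [[-0.198, 0.98, 0.005], [0.98, 0.198, -0.008], [-0.009, 0.003, -1.0]]
ft_force: [4.2, -21.9, -4.3]
grip_width: 0.1
grip_force: 11.1
```

>>> move_arm:
  deltas:
    - {"dp":[0.001,0,0],"twist":[0,0,0]}
    - {"dp":[0,0,0],"twist":[0,0,0]}

```text
time_s: 22.75
tool_pos: [528.5, -294.5, 20.9]
orientation: [[-0.198, 0.98, 0.005], [0.98, 0.198, -0.009], [-0.01, 0.004, -1.0]]
ft_force: [3.3, -24.5, -4.0]
grip_width: 0.8
grip_force: 12.6
```

It's jammed at about 25 N. Now I'll back off and check.

>>> move_arm:
  deltas:
    - {"dp":[-0.01,0,0],"twist":[0,0,0]}
    - {"dp":[-0.02,0,0],"twist":[0,0,0]}
    - {"dp":[0,0,-0.05],"twist":[0,0,0]}
    - {"dp":[0,0,-0.06],"twist":[0,0,0]}
    - {"dp":[0,0,-0.06],"twist":[0,0,0]}

```text
time_s: 23.38
tool_pos: [531.5, -315.9, 190.1]
orientation: [[-0.199, 0.98, -0.005], [0.98, 0.199, 0.005], [0.006, -0.004, -1.0]]
ft_force: [1.4, -0.0, -0.5]
grip_width: 0.4
grip_force: 0.0
```

>>> move_arm:
  deltas:
    - {"dp":[0.04,0,-0.02],"twist":[0,0,0]}
    - {"dp":[0.01,0,0],"twist":[0,0,0]}
    - {"dp":[0,0,0],"twist":[0,0,0]}
    - {"dp":[0,0,0],"twist":[0,0,0]}

```text
time_s: 23.88
tool_pos: [522.3, -268.5, 207.8]
orientation: [[-0.199, 0.98, -0.004], [0.98, 0.199, 0.004], [0.004, -0.003, -1.0]]
ft_force: [0.1, 0.2, 0.3]
grip_width: 0.6
grip_force: 0.0
```

```bash
python3 - <<'E'
from h import *;from bench import *
o,s=now();f=grab_frame("wrist");c=cam(f,o);im=f["pixels"].copy();print(w2j(o["tool_pos"]),o["tool_pos"])
# expected outlines: profile top z32, wedge top z46
for P,z in(([(-10,-80),(10,-80),(10,80),(-10,80)],32),([(-10,-100),(-35.5,-100),(-20.5,20),(-10,20)],46)):
    u=proj([[*j2w(*p),z] for p in P],c);print(np.round(u).tolist());cv2.polylines(im,[u.astype(int).reshape(-1,1,2)],True,(255,0,0),1)
cv2.imwrite("pics/w7.png",im[:,:,::-1])
E
```

```text
[-24.228536   -83.12910716] [ 522.25393473 -268.46718104  207.8462638 ]
[[339.0, 214.0], [364.0, 214.0], [372.0, -14.0], [343.0, -14.0]]
[[339.0, 243.0], [307.0, 243.0], [327.0, 78.0], [342.0, 78.0]]
```

View pics/w7.png

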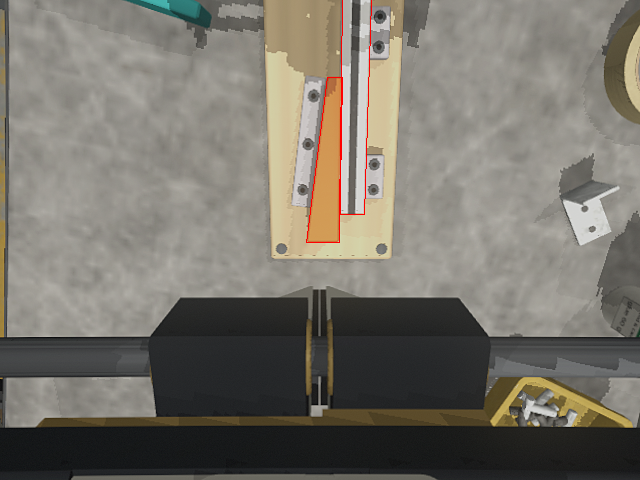

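The profile, with its end at row 214, and the wedge, thick end at row 243 and tip at row 78, both match the predicted home outlines. The gripper is clear of everything, so I'm handing in.

```bash
python3 -c "
from bench import ticket
print(ticket.sign_off())"
```

```text
the job is handed in; nothing more can be done
None
```

The job is handed in: the profile is against the fence and stop, the orange wedge is jammed beside it with about 25 N, and the marker, tape roll and bracket were not touched; sign-off gave no verdict.

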